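# Raise a suspension arm with a bench jack and hold it

### The job

Put the bench jack under the suspension arm so that its saddle is centred under the marked lift pad, flat on the bench, before you work the handle. Make a test lift: push the jack's handle all the way down so the jack raises the arm, then let the handle come all the way back up; then push it all the way down again and finish while still holding the handle down with the gripper, the arm held up by the jack alone. Never push on the suspension arm with the robot, and leave the other things on the bench where they are.

Things in the scene. Friction and masses are not known exactly. Their poses are not given: they have to be found in the camera images.
- jack: Loose grey bench jack, about 0.9 kg, standing on the bench. Base plate 250 x 90 x 12 mm; origin at the centre of its underside, x along the plate towards the saddle end, z up. At x = +95 mm a round column (44 mm diameter, top z = 58 mm) with ram and saddle. Carry post in the middle, U-shaped handle around it. A 60 x 60 mm block, top z = 32 mm, on the rear of the plate.
- post_top (a point): Centre of the top of the jack's upright carry post, near its centre of mass (jack frame x = -10, y = 0, z = 95 mm). Flat-sided, 24 mm wide along the jack's y, 40 mm long along x: take it across the 24 mm, between the handle's rods.
- saddle (a point): Centre of the top face of the jack's saddle, a dark steel disc of 46 mm diameter. It is 87 mm above the jack's underside when the handle is up and rises 30 mm when the handle goes fully down.
- handle_bar (a point): Centre of the handle's crossbar, a black rubber-covered bar 20 mm in diameter, 112 mm long along the jack's y. Two 10 mm rods at y = -51 and +51 mm run to it from the pivot (jack frame x = +45, z = 50 mm), 160 mm away. Handle up: x = -100, z = 118 mm. Fully down: x = -115, z = 45 mm.
- handle (a joint): Jack handle angle, rad: 0 up (rods 0.436 rad above level), 0.47 fully down at its stop. A spring, and the load, bring it back up when it is let go. Saddle rise = 64 mm per rad. Holding it down under the arm takes roughly 6 to 12 N on the crossbar.
- stand: Steel bench stand, fixed to the bench, base plate 150 x 130 mm, two grey cheeks 162 mm high. Origin at bench level under the arm's pivot; the pivot pin is 138 mm up, along the stand's x. The suspension arm points along the stand's -y.
- control_arm (a joint): Angle of the suspension arm on its pivot, rad: 0 hanging on its stop, drooping; 0.09 is level, about 0.075 with the jack fully up. It grows as the arm's free end is raised and falls back by itself (arm about 1.9 kg, some 10 N at the lift pad).
- lift_pad (a point): Centre of the flat underside of the lift pad, a round steel pad of 32 mm diameter under the forged steel suspension arm, 200 mm from the pivot; 102 mm above the bench while the arm hangs. The arm is 34 mm wide, 50 mm at the pad, and ends 82 mm beyond the pad in a ball joint whose upright stud is 65 mm past the pad.
- lift_mark (a point): The mark: centre of the top of the raised bright steel ring with a black centre, 36 mm in diameter, on the arm's upper face right above the lift pad (134 mm above the bench while the arm hangs).
- socket: Bystander: steel socket standing upright, 32 mm diameter, 38 mm high; origin under its centre.
- bearing: Bystander: steel bearing ring lying flat, 60 mm diameter, 18 mm high.
- spray: Bystander: aluminium spray can, 62 mm diameter, 190 mm high.
- oil: Bystander: white bottle, 84 mm diameter, 200 mm high.
- mallet: Bystander: hammer lying on the bench.
- spanner: Bystander: spanner lying on the bench.
- jar: Bystander: grey jar, 72 mm diameter, 80 mm high.

How it is judged:
By the outcome, as a careful person would: the job done as asked, in the order asked, and still so for the second after the job is handed in, while the arm keeps its last pose, push and grip.
It also fails if it takes over 50 s, if anything falls off the work surface, if the arm or the gripper's body presses on something with over 40 N, if the wrist force passes 120 N, or if a joint passes its speed limit or range.

### The arm

A 6-joint arm with a two-finger parallel gripper is mounted at the origin on the work surface. World frame = base frame: x ahead of the robot, y to its left, z up, the work surface at z = 0. Lengths are in mm, angles in rad, forces in N, time in s.
With the tool pointing down it reaches from about 375 to 925 mm from the base axis. Payload 5.7 kg.
Tool frame: the origin (TCP) lies between the finger pads; the fingertips stand 22 mm ahead of it and the grasp point (between the pads) lies 3 mm ahead of it; z points along the fingers, x is the direction in which the jaws open and shut, and the axes are right-handed (so a half turn about z gives the same grasp; the last joint's range is limited). The gripper opens to 88 mm and grips with 3 to 60 N. Pads are 20 mm wide; open, the fingers measure 115 mm over their backs; the gripper's body (75 mm by 178 mm) begins 61 mm behind the grasp point.
Start: joints at [-1.456, 0.359, 1.51, -0, 1.272, -0.115], TCP at [136.657, -584.2, 244.623] pointing down, gripper open.
Joint ranges: [-2.97, 2.97], [-1.01, 2.36], [0.21, 2.38], [-0.96, 4.11], [0.2, 2.71], [-2.98, 2.98]. Speed limits (rad/s): [2.39, 2.39, 3.14, 3.14, 3.14, 3.14].

### API

Orientations are given as a 3x3 rotation matrix whose columns are the frame's x, y, z axes.
In Python, from cell import env gives the robot as it stands.
- The arm moves only by the tool play_rows, never from a script. Its argument "targets" is a list of rows, each an object of numbers: "x", "y", "z": the shift along the tool's x, y, z in mm; "turn": the turn about the tool's z in degrees; "gripper": the closure, from 0 (fully open) to 1 (shut). In form: [{"x": .., "y": .., "z": .., "turn": .., "gripper": ..}, ...]. A call has 1 to 20 rows; each row shifts and turns the pose as measured when the row begins, along the tool's axes as they then stand; what a row does not reach is not made up. A row lasts 1/10 s, in which the tool goes at most 50 mm and 8.59 degrees, less where a joint would pass 70% of its speed; a pose out of reach is approached as far as the arm can. A call is refused whole if a number of a shift passes 50 or a number of a turn 8.59, either way. A call with a gripper value outside its range is refused whole. The fingers move at their own pace and stop on an object; "newtons" is the grip in N (left out, the last holds). Time passes only in rows, so rows that do not move let the fingers close. It gives the time, the measured TCP pose, the force and the opening at its end, in the units of the state.
- env.sense(): the state, without advancing time (a new reading comes with each control period).
- env.camera(name): name is "scene" or "top" or "wrist"; returns (picture, depth): 480x640x3 uint8, blue, green, red; 480x640 float32, mm along the optical axis (not along the pixel's ray), 0 where there is no reading.
- env.get_calibration(name): a dict with "fx", "fy", "cx", "cy" (pixels), "view" (4x4, takes a point from world to camera coordinates); the wrist camera has in their place "mount" (4x4, takes a point from camera to tool coordinates, whose origin is the TCP and whose axes are the tool frame's). Camera axes: x right, y up, looking along -z (the intrinsics and any distortion apply to the point x, -y, -z); pixel columns grow to the right and rows downward; lengths in mm; the calibration is good to about 2 mm. The wrist camera is an equidistant fisheye: a pixel r from the principal point sees the ray r / f radians off the axis. A picture is of the moment at which its call begins: read the wrist's pose just before it. get_calibration takes no time and is no camera call.
- env.finish_job(): hands the job in, once; it reports no verdict.
Trained networks look in the newest picture that a camera, given by its name, has taken for a name from the list of things; names that differ only in an ending like _2 or _b are one class to them, and where a whole thing is asked for, a point or a joint stands for the part that bears it (a point fixed in the world has none). Each returns a list of dicts, best first, with "p" (0 to 1); they miss things now and then, are a little off and sometimes report something else, mostly with a low value. They report only what shows in the picture. A call takes as long as a camera call.
- env.recognise(thing, camera): "pixel" ([column, row] in pixels, amid what is visible of it).
- env.trace(thing, camera): "mask" (480x640 bool, what is visible of it) and "pixel" ([column, row] in pixels, amid what is visible of it).
- env.spot_point(thing, camera): "pixel" ([column, row] in pixels: a listed point, or the origin of a listed thing).
The state is a dict: "t": time; "joint_pos": joint angles; "joint_vel": joint speeds; "effort": joint torques, N m; "position": TCP position; "orientation": TCP orientation; "wrist_force": force on the tool from outside, world axes, zero at the start; "moment": the same for the moment, N m; "opening": finger opening in mm.
Only numpy, scipy, OpenCV 4.12 (cv2) and the standard library are available. Lean on these libraries where they do the work, as an engineer would, in place of code of your own. Each camera call takes 0.05 s, during which the arm holds its last target.

## Working session

There is one attempt and no reset: what is moved stays moved. The work goes in short steps, Python scripts to look and compute and a tool call to move; the robot and the scene stay as the last step left them, time stands still between calls to the robot, and variables do not carry over. Pictures are saved under pics/ and viewed, and the job is handed in when it is done.

Besides the shell and the picture viewer there is one more tool, called after "Call:" as name(argument=value, ...) on one line, values as JSON. play_rows: Moves the arm, as the interface text tells. Its arguments: {"type":"object","properties":{"targets":{"type":"array"},"newtons":{"type":"number"}},"required":["targets"]}

```bash
ls; mkdir -p pics; cat > h.py <<'E'
from cell import env
import numpy as np, cv2
def pt(cal,px,z=None,depth=None):
    V=np.array(cal["view"]);C=np.linalg.inv(V)
    u,v=px
    d=np.array([(u-cal["cx"])/cal["fx"],-(v-cal["cy"])/cal["fy"],-1.0])
    o=C[:3,3];w=C[:3,:3]@d
    if z is not None: s=(z-o[2])/w[2]
    else: s=depth
    return o+s*w
def proj(cal,P):
    V=np.array(cal["view"]);p=V[:3,:3]@np.array(P,float)+V[:3,3]
    return np.array([cal["cx"]+cal["fx"]*p[0]/-p[2],cal["cy"]+cal["fy"]*(-p[1])/-p[2]])
E
python3 - <<'E'
from h import *
for n in("top","scene"):
    c=env.get_calibration(n);print(n,{k:(v if not hasattr(v,'shape') else np.round(v,3).tolist()) for k,v in c.items()})
    p,d=env.camera(n);cv2.imwrite(f"pics/{n}0.png",p);np.save(f"{n}0.npy",d)
    for t in("jack","stand"):
        for r in env.recognise(t,n)[:2]:print(t,r)
    for t,z in(("post_top",95),("saddle",87),("handle_bar",118),("lift_mark",134),("lift_pad",102),("stand",0),("jack",0)):
        for r in env.spot_point(t,n)[:2]:
            px=r["pixel"];print(t,r["p"],np.round(px,1),np.round(pt(c,px,z=z),1),np.round(pt(c,px,depth=d[int(px[1]),int(px[0])]),1))
print(env.sense()["t"], env.sense()["orientation"])
E
```

```text
pics
top {'fx': 600.5400981896865, 'fy': 600.5400981896865, 'cx': 312.48547549215294, 'cy': 239.55494523099273, 'view': [[-0.012, -1.0, 0.004, -66.371], [0.997, -0.011, 0.071, -578.441], [-0.07, 0.005, 0.997, -1507.466], [0.0, 0.0, 0.0, 1.0]]}
jack {'pixel': [431.1, 261.1], 'p': 0.79}
stand {'pixel': [198.5, 183.8], 'p': 0.97}
post_top 0.89 [439.  267.3] [ 501.7 -377.3   95. ] [ 501.6 -376.1  100.6]
post_top 0.72 [436.  219.1] [ 618.7 -373.2   95. ] [ 619.5 -374.9   87.1]
saddle 0.49 [436.9 220.9] [ 615.1 -377.    87. ] [ 615.1 -376.9   87.5]
handle_bar 0.81 [436.5 301.5] [ 420.4 -364.3  118. ] [ 420.9 -361.6  130.8]
lift_mark 0.58 [272.6 184.3] [702.   20.5 134. ] [702.6  20.8 129.8]
lift_mark 0.49 [383.8 177.2] [ 716.1 -243.5  134. ] [ 725.4 -250.3   80.4]
lift_pad 0.95 [273.5 188.3] [697.4  20.3 102. ] [692.4  18.5 133.7]
lift_pad 0.73 [425.  257.9] [ 524.6 -342.7  102. ] [ 527.9 -359.7   13.6]
stand 0.95 [201.4 185.7] [722.4 213.2   0. ] [698.4 186.8 146.8]
jack 0.62 [429.6 259.8] [ 523.4 -374.1    0. ] [ 521.5 -363.4   53.2]
scene {'fx': 563.8799892234281, 'fy': 563.879989223428
[... 211 characters left out ...]
 'p': 0.73}
stand {'pixel': [426.5, 282.4], 'p': 0.92}
post_top 0.59 [425.8 310.1] [779.2 189.   95. ] [729.2 208.6  11.6]
saddle 0.75 [182.7 255.2] [ 612.5 -394.1   87. ] [ 610.8 -394.8   84.7]
handle_bar 0.77 [199.9 190.4] [ 421.6 -369.1  118. ] [ 428.8 -367.   125.8]
lift_mark 0.62 [350.1 275.9] [709.6  15.8 134. ] [705.6  16.3 128.3]
lift_pad 0.65 [349.7 277.2] [691.4  17.3 102. ] [711.4  14.9 131.4]
stand 0.64 [424.8 308.1] [716.4 209.6   0. ] [722.4 207.3   9.9]
jack 0.98 [199.9 246.2] [ 517.8 -376.3    0. ] [ 569.2 -359.6   67.1]
1.0 [[ 2.27787920e-01 -9.73710770e-01 -2.64294242e-05]
 [-9.73710766e-01 -2.27787921e-01  8.43840678e-05]
 [-8.81859792e-05  6.51294365e-06 -9.99999996e-01]]
```

View pics/top0.png

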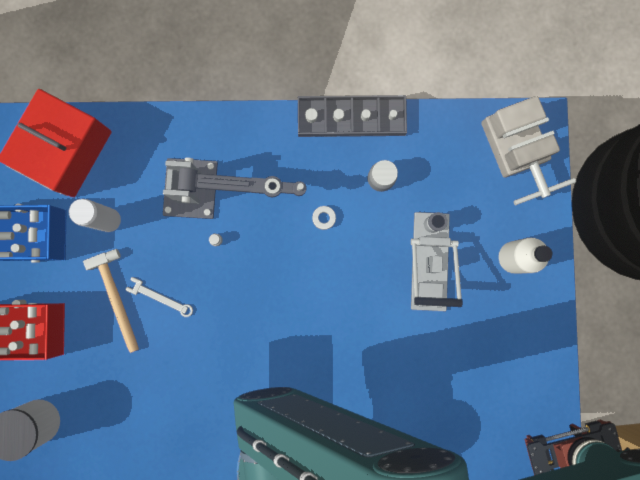

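View pics/scene0.png

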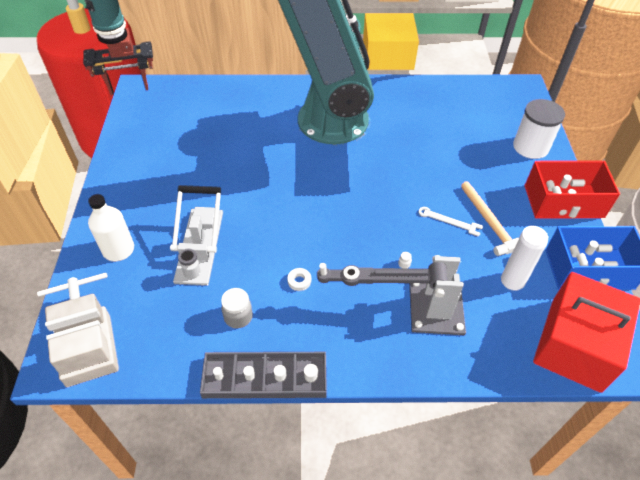

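```bash
python3 - <<'E'
import cv2,numpy as np
t=cv2.imread("pics/top0.png");s=cv2.imread("pics/scene0.png")
a=cv2.resize(t[150:220,160:320],None,fx=5,fy=5,interpolation=2)
cv2.imwrite("pics/a.png",a)
b=cv2.resize(t[205:315,400:480],None,fx=5,fy=5,interpolation=2)
c=cv2.resize(s[180:290,165:245],None,fx=5,fy=5,interpolation=2)
cv2.imwrite("pics/b.png",np.hstack([b,c]))
cv2.imwrite("pics/c.png",cv2.resize(s[240:340,310:470],None,fx=5,fy=5,interpolation=2))
E
```

```text
(no output)
```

View pics/a.png

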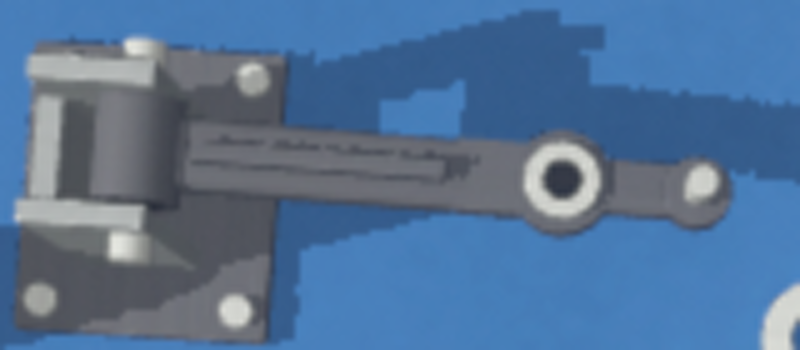

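View pics/b.png

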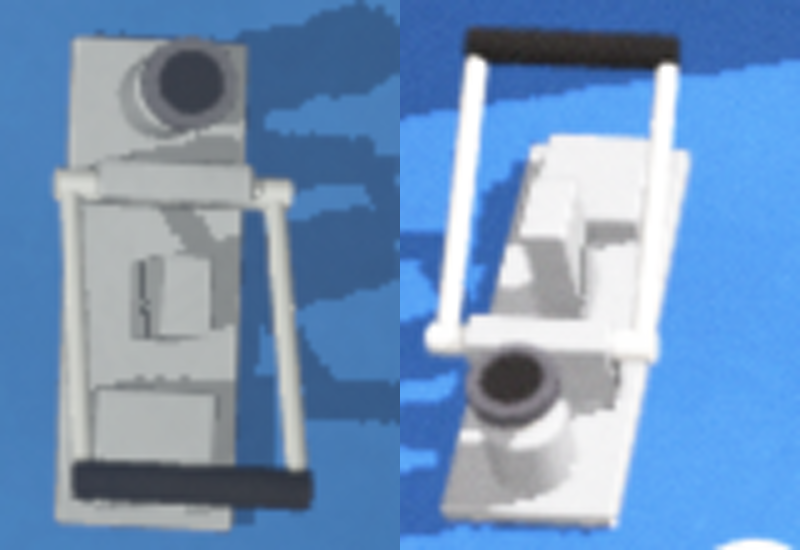

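View pics/c.png

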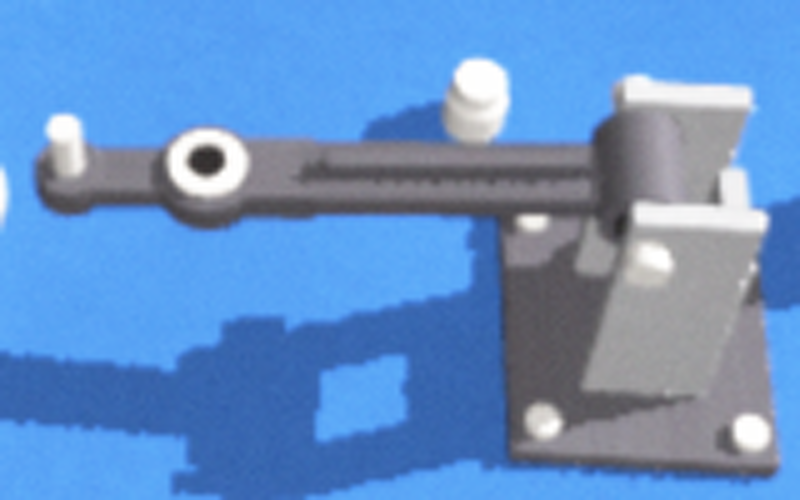

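```bash
python3 - <<'E'
from h import *
T=env.get_calibration("top");S=env.get_calibration("scene")
def tri(a,b):
    o=[];w=[]
    A=np.zeros((3,3));y=np.zeros(3)
    for c,px in((T,a),(S,b)):
        o=pt(c,px,depth=0);d=pt(c,px,depth=1)-o;d/=np.linalg.norm(d);M=np.eye(3)-np.outer(d,d);A+=M;y+=M@o
    return np.linalg.solve(A,y)
for n,a,b,z in(("mark",(272.4,185.8),(351.4,272.2),134),("saddle",(437.6,221.6),(187.4,255.8),87),("bar",(438.4,302),(199.6,189.2),118),("post",(437.4,264.2),None,95),("stud",(300.5,186.5),(323,264.5),140)):
    print(n,np.round(pt(T,a,z=z),1),None if b is None else (np.round(pt(S,b,z=z),1),np.round(tri(a,b),1)))
E
```

```text
mark [698.4  21.  134. ] (array([699.1,  19.3, 134. ]), array([698.5,  20.2, 133.1]))
saddle [ 613.4 -378.6   87. ] (array([ 614.4, -382.2,   87. ]), array([ 613.7, -380.7,   85.7]))
bar [ 419.2 -368.8  118. ] (array([ 417.2, -370.4,  118. ]), array([ 419.3, -369.1,  120.2]))
post [ 509.3 -373.7   95. ] None
stud [695.  -45.6 140. ] (array([681. , -46.8, 140. ]), array([692.4, -46.5, 156. ]))
```

Call:
play_rows(targets=[{"x": 0,"y": 0,"z": 0,"turn": 8.2,"gripper": 0.42},{"x": 0,"y": 0,"z": 0,"turn": 8.2,"gripper": 0.42},{"x": 0,"y": 0,"z": 0,"turn": 0,"gripper": 0.42}])

```text
t: 1.3
position: [136.7, -584.2, 244.6]
orientation: [[-0.065, -0.998, -0.0], [-0.998, 0.065, 0.0], [-0.0, 0.0, -1.0]]
wrist_force: [0.4, 0.0, 0.1]
opening: 67.4
```

```bash
cat >> h.py <<'E'
def go(P,tx=(-.055,-.998,0)):
    s=env.sense();R=np.array(s["orientation"]);p=np.array(s["position"])
    d=R.T@(np.array(P)-p)
    tx=np.array(tx)/np.linalg.norm(tx)
    v=R.T@tx
    print("t",s["t"],"pos",np.round(p,1),"open",s["opening"],"F",np.round(s["wrist_force"],1),"| shift",np.round(d,1),"turn",round(np.degrees(np.arctan2(v[1],v[0])),2),"zaxis",np.round(R[:,2],3))
E
python3 -c "
from h import *
go((509.1,-374.6,244))"
```

```text
t 1.3 pos [ 136.7 -584.2  244.6] open 67.35266421321974 F [0.4 0.  0.1] | shift [-233.5 -357.9    0.6] turn -0.59 zaxis [-0.  0. -1.]
```

Call:
play_rows(targets=[{"x": -23.3,"y": -35.8,"z": 0,"turn": -0.6,"gripper": 0.42},{"x": -23.3,"y": -35.8,"z": 0,"turn": 0,"gripper": 0.42},{"x": -23.3,"y": -35.8,"z": 0,"turn": 0,"gripper": 0.42},{"x": -23.3,"y": -35.8,"z": 0,"turn": 0,"gripper": 0.42},{"x": -23.3,"y": -35.8,"z": 0,"turn": 0,"gripper": 0.42},{"x": -23.3,"y": -35.8,"z": 0,"turn": 0,"gripper": 0.42},{"x": -23.3,"y": -35.8,"z": 0,"turn": 0,"gripper": 0.42},{"x": -23.3,"y": -35.8,"z": 0,"turn": 0,"gripper": 0.42},{"x": -23.3,"y": -35.8,"z": 0,"turn": 0,"gripper": 0.42},{"x": 0,"y": 0,"z": 0,"turn": 0,"gripper": 0.42}])

```text
t: 2.3
position: [478.6, -383.3, 244.6]
orientation: [[-0.017, -1.0, 0.002], [-1.0, 0.017, -0.004], [0.004, -0.002, -1.0]]
wrist_force: [-1.8, 0.3, -0.3]
opening: 51.2
```

```bash
python3 -c "
from h import *
go((509.1,-374.6,200))
c=env.get_calibration('wrist');print({k:np.round(v,3).tolist() for k,v in c.items()})
p,d=env.camera('wrist');cv2.imwrite('pics/w1.png',p)
print(env.spot_point('post_top','wrist')[:2],env.spot_point('saddle','wrist')[:2],env.spot_point('handle_bar','wrist')[:2])"
```

```text
t 2.3 pos [ 478.6 -383.3  244.6] open 51.15305258651102 F [-1.8  0.3 -0.3] | shift [ -9.4 -30.2  44.6] turn 2.15 zaxis [ 0.002 -0.004 -1.   ]
{'fx': 371.648, 'fy': 371.648, 'cx': 319.374, 'cy': 247.296, 'mount': [[1.0, 0.0, -0.001, 0.203], [-0.0, -0.954, -0.3, -83.838], [-0.001, 0.3, -0.954, -139.548], [0.0, 0.0, 0.0, 1.0]]}
[{'pixel': [308.2, 197.4], 'p': 0.61}] [{'pixel': [309.2, 66.5], 'p': 0.85}] [{'pixel': [300.2, 313.2], 'p': 0.55}, {'pixel': [306.1, 199.0], 'p': 0.4}]
```

View pics/w1.png

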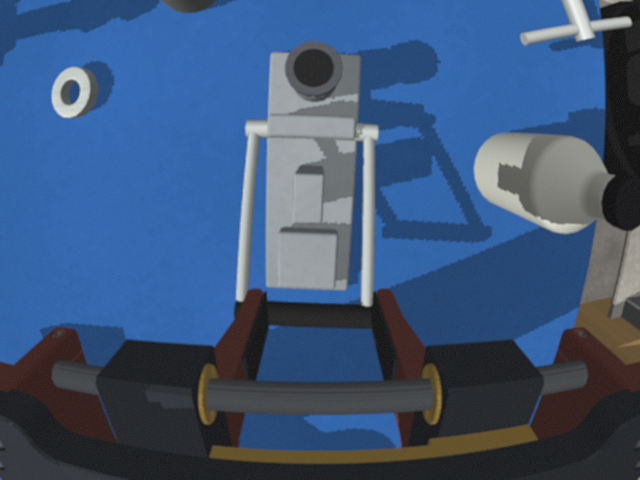

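```bash
cat >> h.py <<'E'
def wpt(px,z,s=None):
    c=env.get_calibration('wrist');s=s or env.sense()
    M=np.array(c["mount"]);R=np.array(s["orientation"]);p=np.array(s["position"])
    q=np.array([(px[0]-c["cx"]),(px[1]-c["cy"])]);r=np.hypot(*q);th=r/c["fx"]
    ray=np.array([q[0]/r*np.sin(th),-q[1]/r*np.sin(th),-np.cos(th)])
    w=R@(M[:3,:3]@ray);o=p+R@M[:3,3]
    return o+(z-o[2])/w[2]*w
E
python3 -c "
from h import *
import cv2
for n,px,z in(('saddle',(314,68),87),('post',(309,199),95),('bar',(309,313),118)):print(n,wpt(px,z).round(1))
p=cv2.imread('pics/w1.png');cv2.imwrite('pics/w1c.png',cv2.resize(p[30:330,230:390],None,fx=2,fy=2))
"
```

```text
saddle [ 610.8 -387.2   87. ]
post [ 506.5 -380.6   95. ]
bar [ 418.6 -378.1  118. ]
```

View pics/w1c.png

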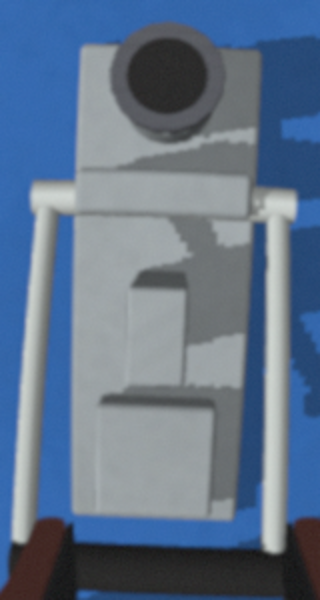

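```bash
python3 -c "
from h import *
s=env.sense();go((509.1,-374.6,200));print(np.round(s['joint_vel'],3))
p,d=env.camera('wrist');cv2.imwrite('pics/w2.png',p)
print(env.spot_point('saddle','wrist')[:2])
cv2.imwrite('pics/w2c.png',cv2.resize(p[30:330,230:390],None,fx=2,fy=2))
"
```

```text
t 2.5 pos [ 473.6 -386.7  244.5] open 50.659869492230676 F [ 0.  -0.3 -0.5] | shift [-13.2 -35.2  44.4] turn 1.73 zaxis [-0.001 -0.005 -1.   ]
[-0.018 -0.004  0.002  0.001  0.     0.011]
[{'pixel': [303.9, 62.8], 'p': 0.85}]
```

View pics/w2c.png

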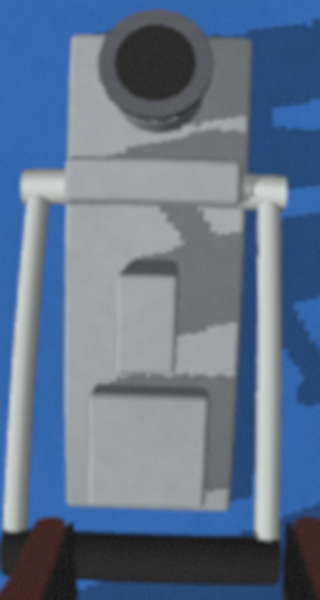

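```bash
python3 -c "
from h import *
s=env.sense();print(np.round(s['joint_vel'],3),s['position'],s['orientation'])
for n,px,z in(('saddle',(308,61.5),87),('post',(303.5,191.5),95),('bar',(301,309),118)):print(n,wpt(px,z).round(1))
go((509.1,-374.6,200))
"
```

```text
[-0.004 -0.001 -0.001  0.003 -0.002  0.008] [ 473.30637521 -387.07527364  244.5696935 ] [[-2.68293779e-02 -9.99639797e-01 -6.78957944e-04]
 [-9.99626967e-01  2.68324930e-02 -5.09346492e-03]
 [ 5.10984837e-03  5.42050175e-04 -9.99986798e-01]]
saddle [ 616.  -383.3   87. ]
post [ 512.4 -376.9   95. ]
bar [ 422.1 -372.2  118. ]
t 2.6 pos [ 473.3 -387.1  244.6] open 50.791079939691116 F [0.1 0.8 0.7] | shift [-13.7 -35.5  44.5] turn 1.62 zaxis [-0.001 -0.005 -1.   ]
```

Call:
play_rows(targets=[{"x": -6.2,"y": -18.5,"z": 22,"turn": 1.6,"gripper": 0.5},{"x": -6.2,"y": -18.5,"z": 22,"turn": 0,"gripper": 0.5},{"x": 0,"y": 0,"z": 22,"turn": 0,"gripper": 0.5},{"x": 0,"y": 0,"z": 22,"turn": 0,"gripper": 0.5},{"x": 0,"y": 0,"z": 15,"turn": 0,"gripper": 0.5},{"x": 0,"y": 0,"z": 0,"turn": 0,"gripper": 0.5},{"x": 0,"y": 0,"z": 0,"turn": 0,"gripper": 0.5}])

```text
t: 3.3
position: [505.2, -385.4, 140.4]
orientation: [[-0.066, -0.998, 0.001], [-0.998, 0.066, -0.009], [0.009, -0.001, -1.0]]
wrist_force: [-0.7, 0.1, 0.7]
opening: 43.6
```

```bash
python3 -c "
from h import *
go((510.5,-375.8,83))
p,d=env.camera('wrist');cv2.imwrite('pics/w3.png',p)
go((510.5,-375.8,83))
"
```

```text
t 3.3 pos [ 505.2 -385.4  140.4] open 43.62069394573442 F [-0.7  0.1  0.7] | shift [-10.4  -4.5  57.3] turn -0.64 zaxis [ 0.001 -0.009 -1.   ]
t 3.35 pos [ 505.2 -385.4  140.6] open 43.93945446275378 F [-0.   0.4 -0.6] | shift [-10.5  -4.6  57.5] turn -0.64 zaxis [ 0.001 -0.009 -1.   ]
```

View pics/w3.png

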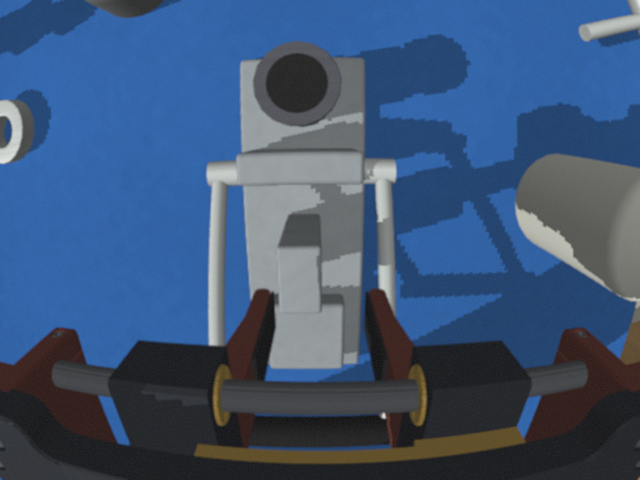

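```bash
python3 -c "
from h import *
for n,px,z in(('saddle',(297.5,83),87),('post',(299.5,280),95)):print(n,wpt(px,z).round(1))
"
```

```text
saddle [ 616.4 -382.5   87. ]
post [ 513.2 -376.    95. ]
```

Call:
play_rows(targets=[{"x": -9,"y": -5,"z": 0,"turn": -0.6,"gripper": 0.5},{"x": -1,"y": 0,"z": 0,"turn": 0,"gripper": 0.5},{"x": 0,"y": 0,"z": 0,"turn": 0,"gripper": 0.5}])

```text
t: 3.65
position: [512.0, -376.6, 143.3]
orientation: [[-0.056, -0.998, 0.004], [-0.998, 0.056, -0.012], [0.012, -0.005, -1.0]]
wrist_force: [-0.1, 0.5, 0.0]
opening: 43.9
```

```bash
python3 -c "
from h import *
go((510.5,-375.8,83))
"
```

```text
t 3.65 pos [ 512.  -376.6  143.3] open 43.918273040611815 F [-0.1  0.5  0. ] | shift [-1.4  1.8 60.3] turn -0.04 zaxis [ 0.004 -0.012 -1.   ]
```

Call:
play_rows(targets=[{"x": -0.5,"y": 0,"z": 20,"turn": 0,"gripper": 0.5},{"x": 0,"y": 0,"z": 20,"turn": 0,"gripper": 0.5},{"x": 0,"y": 0,"z": 15,"turn": 0,"gripper": 0.5},{"x": 0,"y": 0,"z": 8,"turn": 0,"gripper": 0.5},{"x": 0,"y": 0,"z": 0,"turn": 0,"gripper": 0.5}])

```text
t: 4.15
position: [515.4, -378.0, 82.5]
orientation: [[-0.054, -0.999, 0.01], [-0.998, 0.053, -0.017], [0.017, -0.011, -1.0]]
wrist_force: [-0.7, 1.1, 0.6]
opening: 43.9
```

```bash
python3 -c "
from h import *
go((512,-376,83))
p,d=env.camera('wrist');cv2.imwrite('pics/w4.png',p)
"
```

```text
t 4.15 pos [ 515.4 -378.    82.5] open 43.88549691732919 F [-0.7  1.1  0.6] | shift [-1.8  3.5 -0.6] turn 0.09 zaxis [ 0.01  -0.017 -1.   ]
```

View pics/w4.png

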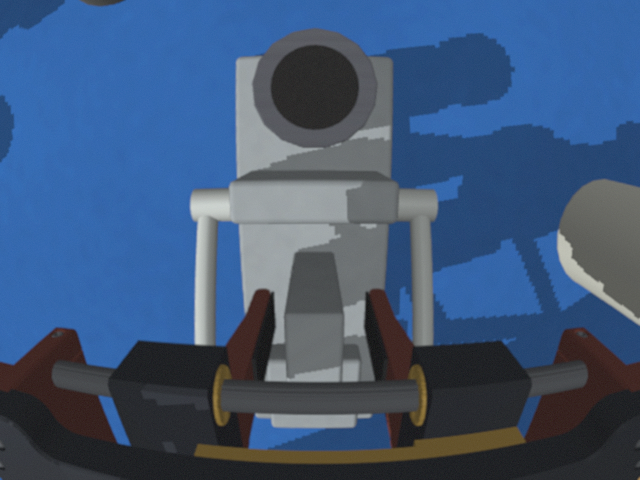

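Call:
play_rows(targets=[{"x": -1,"y": 0,"z": 0,"turn": 0,"gripper": 1}], newtons=40)

```text
t: 4.3
position: [516.2, -377.6, 83.8]
orientation: [[-0.054, -0.998, 0.012], [-0.998, 0.053, -0.019], [0.018, -0.013, -1.0]]
wrist_force: [-0.8, -1.1, -0.1]
opening: 38.8
```

```bash
cat >>h.py <<'E'
def wait(n):
    for _ in range(n): env.camera('scene')
E
python3 -c "
from h import *
for i in range(4):
    go((512,-376,83)); wait(2)
go((512,-376,83))
"
```

```text
t 4.3 pos [ 516.2 -377.6   83.8] open 38.844254590090294 F [-0.8 -1.1 -0.1] | shift [-1.4  4.3  0.7] turn 0.1 zaxis [ 0.012 -0.019 -1.   ]
t 4.4 pos [ 516.2 -377.4   83.9] open 31.21685714939383 F [-0.1  0.1  0.1] | shift [-1.2  4.3  0.8] turn 0.1 zaxis [ 0.012 -0.019 -1.   ]
t 4.5 pos [ 516.1 -376.3   83.8] open 23.913520164638026 F [ 0.3  3.1 10.8] | shift [-0.1  4.1  0.8] turn 0.06 zaxis [ 0.011 -0.016 -1.   ]
t 4.6 pos [ 516.1 -376.2   83.9] open 23.751211961517747 F [1.1 3.5 6.2] | shift [0.1 4.1 0.8] turn 0.04 zaxis [ 0.011 -0.016 -1.   ]
t 4.7 pos [ 516.1 -376.2   83.9] open 23.960721754861748 F [0.7 3.7 6.7] | shift [-0.   4.1  0.8] turn 0.05 zaxis [ 0.011 -0.016 -1.   ]
```

Call:
play_rows(targets=[{"x": 0,"y": 0,"z": -45,"turn": 0,"gripper": 1}])

```text
t: 4.8
position: [511.1, -371.6, 122.7]
orientation: [[-0.054, -0.999, 0.0], [-0.999, 0.054, -0.007], [0.007, -0.001, -1.0]]
wrist_force: [-0.6, 0.8, -9.8]
opening: 23.6
```

```bash
python3 -c "
from h import *
wait(3)
go((475,20,125))
s=env.sense()
p,d=env.camera('scene');cv2.imwrite('pics/s1.png',p)
"
```

```text
t 4.95 pos [ 516.8 -376.9  130.5] open 23.778549537281908 F [ 1.1 -0.2 -8.5] | shift [-394.1   63.2   -3. ] turn 0.06 zaxis [ 0.015 -0.02  -1.   ]
```

View pics/s1.png

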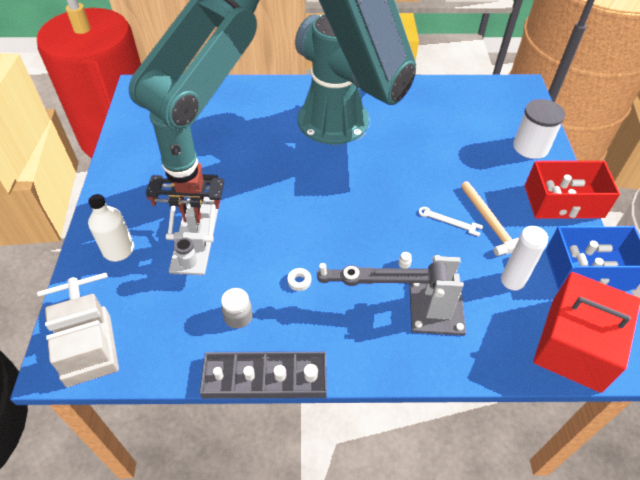

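Call:
play_rows(targets=[{"x": -25,"y": 10,"z": 0,"turn": 0,"gripper": 1},{"x": -44,"y": 12,"z": 0,"turn": 0,"gripper": 1},{"x": -44,"y": 12,"z": 0,"turn": 0,"gripper": 1},{"x": -44,"y": 8,"z": 0,"turn": 0,"gripper": 1},{"x": -44,"y": 7,"z": 0,"turn": 0,"gripper": 1},{"x": -44,"y": 7,"z": 0,"turn": 0,"gripper": 1},{"x": -40,"y": 7,"z": 0,"turn": 0,"gripper": 1},{"x": -25,"y": 3,"z": 0,"turn": 0,"gripper": 1}])

```text
t: 5.8
position: [452.1, -53.2, 106.5]
orientation: [[-0.062, -0.998, -0.013], [-0.998, 0.062, -0.01], [0.011, 0.012, -1.0]]
wrist_force: [0.8, -0.0, -8.6]
opening: 23.6
```

```bash
python3 -c "
from h import *
go((475,20,125))
wait(4)
go((475,20,125))
p,d=env.camera('wrist');cv2.imwrite('pics/w5.png',p)
"
```

```text
t 5.8 pos [452.1 -53.2 106.5] open 23.606756025123065 F [ 0.8 -0.  -8.6] | shift [-74.3 -18.1 -19.5] turn -0.4 zaxis [-0.013 -0.01  -1.   ]
t 6.0 pos [454.5 -55.7 107.3] open 23.754932440554573 F [ 0.2  0.1 -8.6] | shift [-76.5 -15.7 -18.8] turn -0.33 zaxis [-0.009 -0.012 -1.   ]
```

View pics/w5.png

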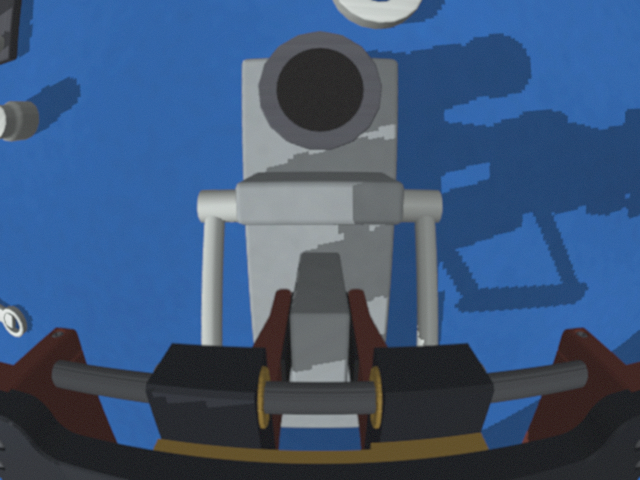

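Call:
play_rows(targets=[{"x": -44,"y": -10,"z": 0,"turn": -0.3,"gripper": 1},{"x": -40,"y": -10,"z": 0,"turn": 0,"gripper": 1}])

```text
t: 6.25
position: [481.4, 21.0, 105.5]
orientation: [[-0.067, -0.998, -0.008], [-0.998, 0.067, -0.015], [0.015, 0.007, -1.0]]
wrist_force: [1.6, -0.1, -8.0]
opening: 23.8
```

```bash
python3 -c "
from h import *
wait(4)
go((475,26,105))
s=env.sense()
p,d=env.camera('wrist');cv2.imwrite('pics/w6.png',p)
print(env.spot_point('lift_mark','wrist')[:2],s['joint_vel'].round(3) if hasattr(s['joint_vel'],'round') else 0)
go((475,26,105))
"
```

```text
t 6.45 pos [481.3  21.3 105.5] open 23.65924666859571 F [ 0.1  0.1 -7.7] | shift [-4.3  6.6  0.5] turn -0.35 zaxis [-0.008 -0.015 -1.   ]
[] [-0.027 -0.008  0.017 -0.007  0.007 -0.003]
t 6.55 pos [480.5  20.6 105.5] open 24.10622959538168 F [-0.2 -0.4 -8.4] | shift [-5.1  5.8  0.5] turn -0.46 zaxis [-0.009 -0.015 -1.   ]
```

View pics/w6.png

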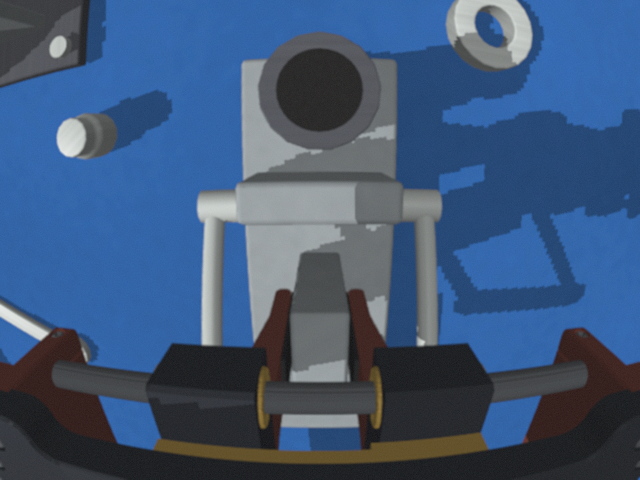

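Call:
play_rows(targets=[{"x": -6,"y": -35,"z": 16,"turn": -0.6,"gripper": 1}])

```text
t: 6.65
position: [510.1, 22.9, 89.3]
orientation: [[-0.054, -0.998, -0.017], [-0.998, 0.054, -0.015], [0.016, 0.016, -1.0]]
wrist_force: [-2.5, -1.8, 3.1]
opening: 23.6
```

```bash
python3 -c "
from h import *
wait(5)
s=env.sense()
p,d=env.camera('wrist');cv2.imwrite('pics/w7.png',p)
print(env.spot_point('lift_mark','wrist')[:2],env.spot_point('saddle','wrist')[:2],s['joint_vel'].round(3))
go((594,27,89))
"
```

```text
[] [{'pixel': [317.0, 87.2], 'p': 0.87}, {'pixel': [318.1, 354.7], 'p': 0.18}] [ 0.005 -0.014  0.022  0.002  0.007  0.002]
t 7.05 pos [514.6  23.6  89.2] open 23.732054561638634 F [-0.1  0.6 -8. ] | shift [ -7.7 -79.1  -0.7] turn 0.08 zaxis [-0.01  -0.015 -1.   ]
```

View pics/w7.png

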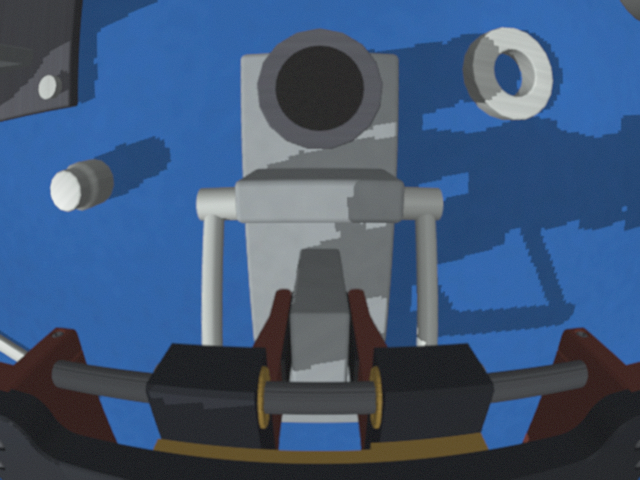

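Call:
play_rows(targets=[{"x": -5,"y": -37,"z": 0,"turn": 0,"gripper": 1}])

```text
t: 7.15
position: [543.2, 26.6, 87.7]
orientation: [[-0.054, -0.998, -0.023], [-0.998, 0.054, -0.015], [0.016, 0.022, -1.0]]
wrist_force: [-1.3, 0.9, -9.5]
opening: 24.1
```

```bash
python3 -c "
from h import *
wait(5)
s=env.sense()
p,d=env.camera('wrist');cv2.imwrite('pics/w8.png',p)
print(env.spot_point('lift_mark','wrist')[:2],env.spot_point('saddle','wrist')[:2],s['joint_vel'].round(3))
go((594,27,89))
p,d=env.camera('scene');cv2.imwrite('pics/s2.png',p)
"
```

```text
[] [] [ 0.001 -0.004  0.027  0.     0.007  0.003]
t 7.55 pos [550.3  26.6  88.6] open 23.860415729358845 F [-0.8  0.5 -9. ] | shift [ -2.7 -43.6  -1. ] turn 0.08 zaxis [-0.012 -0.015 -1.   ]
```

View pics/w8.png

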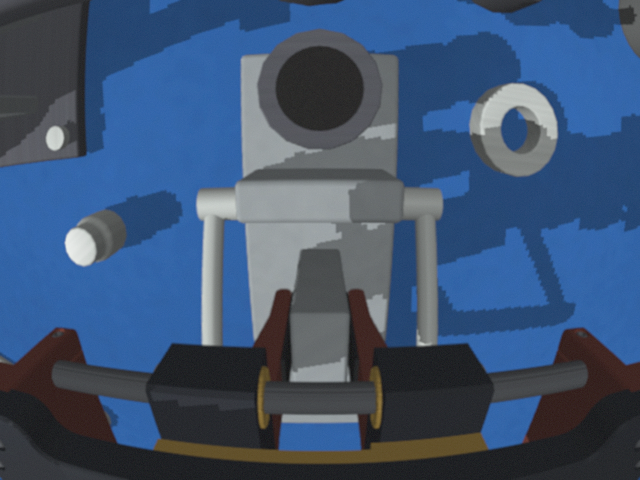

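View pics/s2.png

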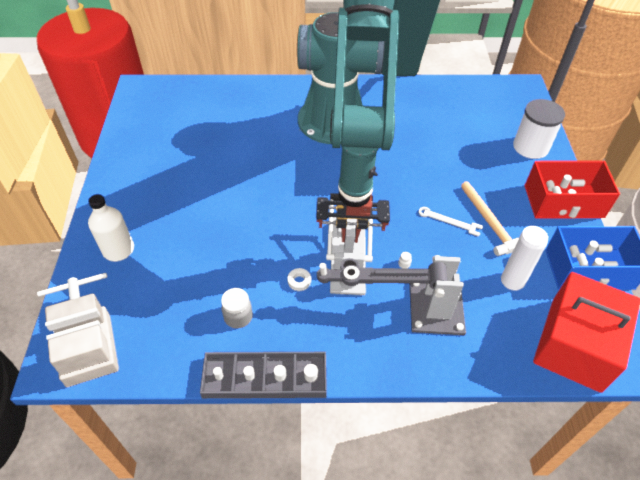

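```bash
python3 -c "
from h import *
print(wpt((320,89.5),91.5).round(1)); go((594,27,89))
c=env.get_calibration('top')
p,d=env.camera('top');cv2.imwrite('pics/t2.png',cv2.resize(p[160:300,220:380],None,fx=5,fy=5,interpolation=2)[:600])
s=cv2.imread('pics/s2.png');cv2.imwrite('pics/s2c.png',cv2.resize(s[190:310,290:450],None,fx=5,fy=5,interpolation=2))
"
```

```text
[650.7  20.8  91.5]
t 7.6 pos [550.6  26.6  88.6] open 23.580990422209897 F [ 0.2  0.2 -7.9] | shift [ -2.7 -43.3  -0.9] turn 0.08 zaxis [-0.012 -0.015 -1.   ]
```

View pics/t2.png

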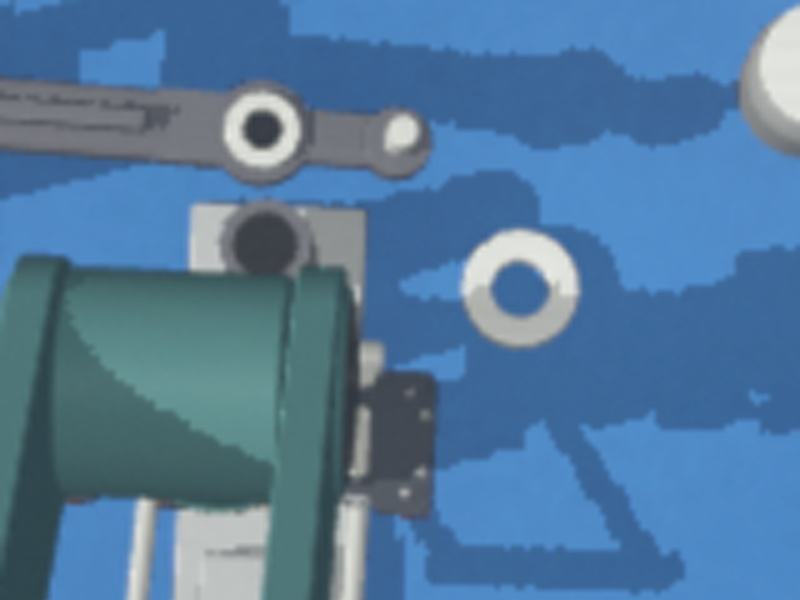

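View pics/s2c.png

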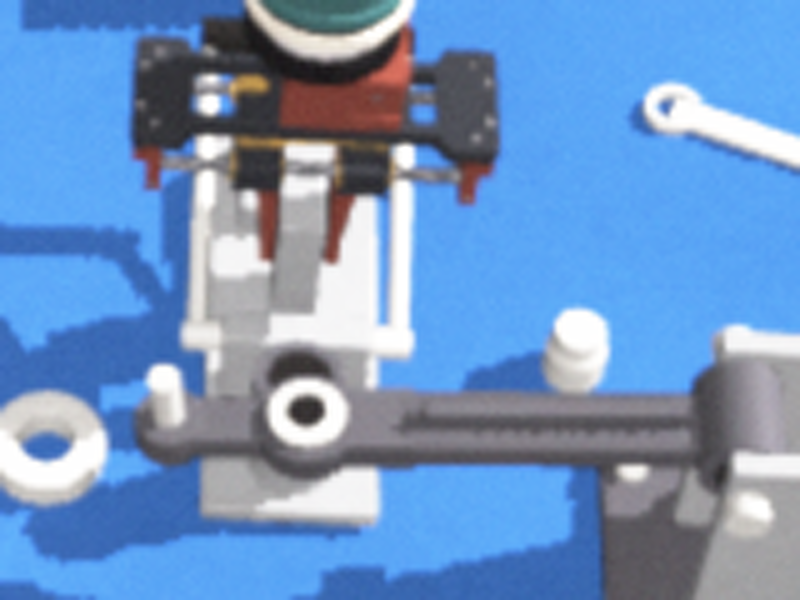

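```bash
python3 -c "
from h import *
c=env.get_calibration('top')
print(pt(c,(273.2,209.0),z=91.7).round(1),pt(c,(272.4,186.0),z=134).round(1),pt(c,(272.4,186.0),z=134)-pt(c,(273.2,209.0),z=91.7))
go((594,27,89))
"
```

```text
[648.2  22.   91.7] [697.9  21.  134. ] [49.65771082 -1.03243333 42.3       ]
t 7.65 pos [550.8  26.6  88.7] open 23.852443462060723 F [ 0.1 -1.2 -8.6] | shift [ -2.7 -43.1  -0.8] turn 0.08 zaxis [-0.011 -0.015 -1.   ]
```

Call:
play_rows(targets=[{"x": -3,"y": -40,"z": -2,"turn": 0,"gripper": 1}])

```text
t: 7.75
position: [581.4, 28.0, 88.6]
orientation: [[-0.053, -0.998, -0.026], [-0.998, 0.053, -0.014], [0.016, 0.026, -1.0]]
wrist_force: [-2.7, -0.9, -9.4]
opening: 23.8
```

```bash
python3 -c "
from h import *
wait(6)
go((600.4,27.1,89))
"
```

```text
t 8.05 pos [589.6  27.6  89.8] open 23.95579140684036 F [-0.7  0.6 -8.8] | shift [ -0.1 -10.8   0.6] turn 0.09 zaxis [-0.014 -0.015 -1.   ]
```

Call:
play_rows(targets=[{"x": 0,"y": -10.8,"z": 0,"turn": 0,"gripper": 1}])

```text
t: 8.15
position: [597.3, 27.2, 89.0]
orientation: [[-0.053, -0.998, -0.019], [-0.998, 0.053, -0.015], [0.016, 0.018, -1.0]]
wrist_force: [-0.6, -0.5, -8.2]
opening: 23.8
```

```bash
python3 -c "
from h import *
wait(5)
go((600.4,27.1,84))
"
```

```text
t 8.4 pos [600.2  27.   89.5] open 23.859620840676378 F [-1.1  0.9 -8.4] | shift [-0.2 -0.3  5.5] turn 0.08 zaxis [-0.014 -0.015 -1.   ]
```

Call:
play_rows(targets=[{"x": 0,"y": -2,"z": 5.5,"turn": 0,"gripper": 1}])

```text
t: 8.5
position: [602.1, 26.4, 84.8]
orientation: [[-0.053, -0.999, -0.014], [-0.998, 0.053, -0.016], [0.016, 0.013, -1.0]]
wrist_force: [-18.9, -19.4, 47.6]
opening: 24.0
```

```bash
python3 -c "
from h import *
wait(4)
go((600.4,27.1,84))
p,d=env.camera('top');cv2.imwrite('pics/t3.png',cv2.resize(p[160:280,220:380],None,fx=5,fy=5,interpolation=2)[:600])
p,d=env.camera('wrist');cv2.imwrite('pics/w9.png',p)
p,d=env.camera('scene');cv2.imwrite('pics/s3c.png',cv2.resize(p[190:310,290:450],None,fx=5,fy=5,interpolation=2))
"
```

```text
t 8.7 pos [602.1  26.4  84.9] open 23.883653240614386 F [-4.4 -1.5  4.8] | shift [-0.6  1.7  0.9] turn 0.08 zaxis [-0.014 -0.015 -1.   ]
```

View pics/t3.png

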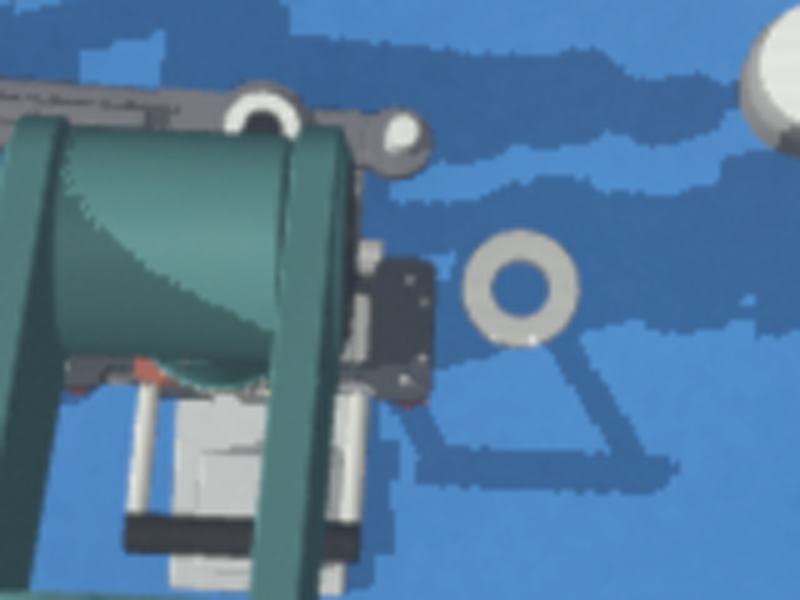

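View pics/w9.png

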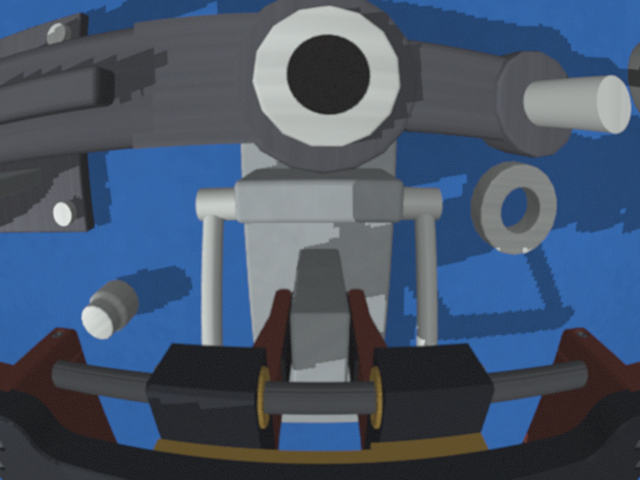

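View pics/s3c.png

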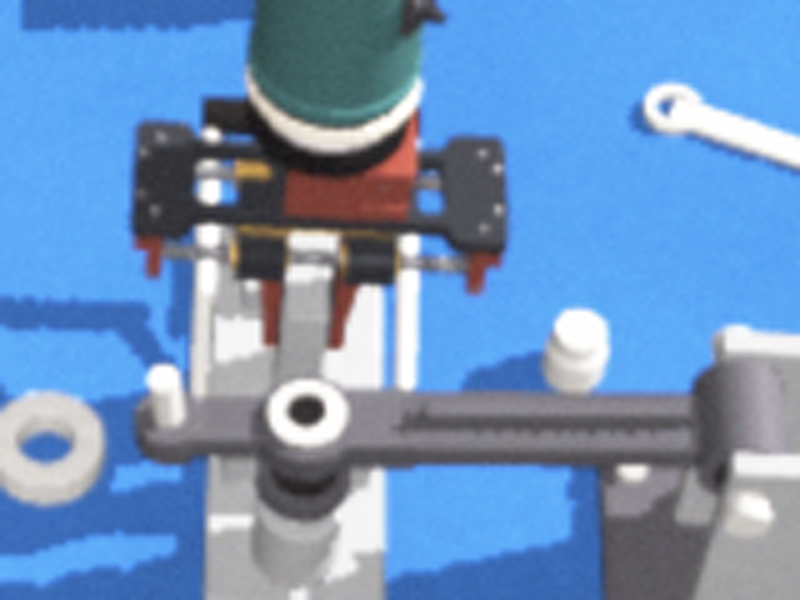

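```bash
python3 -c "
from h import *
print(wpt((327,75),134).round(1), wpt((320,89.5),88).round(1))
print(env.spot_point('lift_mark','wrist')[:1])
"
```

```text
[700.7  19.8 134. ] [702.1  20.5  88. ]
[{'pixel': [328.7, 69.8], 'p': 0.66}]
```

Call:
play_rows(targets=[{"x": 0,"y": 0,"z": 0,"turn": 0,"gripper": 0.55}])

```text
t: 9.0
position: [602.8, 26.2, 85.3]
orientation: [[-0.053, -0.998, -0.012], [-0.998, 0.054, -0.016], [0.016, 0.011, -1.0]]
wrist_force: [-0.1, -0.2, -0.0]
opening: 28.5
```

```bash
python3 -c "
from h import *
wait(5)
go((602,26.4,84))
"
```

```text
t 9.25 pos [602.7  26.5  85. ] open 39.755459617644036 F [-0.2 -0.6  0.1] | shift [0.2 0.7 1. ] turn 0.09 zaxis [-0.013 -0.015 -1.   ]
```

Call:
play_rows(targets=[{"x": 0,"y": 0,"z": -30,"turn": 0,"gripper": 0.55},{"x": 0,"y": 0,"z": -45,"turn": 0,"gripper": 0.55},{"x": 0,"y": 20,"z": -30,"turn": 0,"gripper": 1},{"x": 0,"y": 45,"z": 0,"turn": 0,"gripper": 1},{"x": 0,"y": 35,"z": 0,"turn": 0,"gripper": 1}])

```text
t: 9.75
position: [508.5, 33.8, 194.4]
orientation: [[-0.053, -0.999, -0.006], [-0.998, 0.053, -0.015], [0.015, 0.006, -1.0]]
wrist_force: [0.0, -0.4, 0.1]
opening: 18.9
```

```bash
python3 -c "
from h import *
wait(5)
go((504,31,170))
p,d=env.camera('top');cv2.imwrite('pics/t4.png',cv2.resize(p[160:280,220:380],None,fx=5,fy=5,interpolation=2)[:600])
p,d=env.camera('wrist');cv2.imwrite('pics/w10.png',p)
p,d=env.camera('scene');cv2.imwrite('pics/s4.png',p);cv2.imwrite('pics/s4c.png',cv2.resize(p[200:320,290:450],None,fx=5,fy=5,interpolation=2))
go((504,31,170))
"
```

```text
t 10.0 pos [510.6  33.6 193.9] open 0.8539913565296807 F [-0.5 -0.3  0.8] | shift [ 2.6  6.3 24. ] turn 0.09 zaxis [-0.006 -0.015 -1.   ]
t 10.15 pos [510.8  33.5 193.4] open 0.5035513007551276 F [ 0.6 -0.2 -0.1] | shift [ 2.5  6.6 23.5] turn 0.08 zaxis [-0.007 -0.015 -1.   ]
```

View pics/t4.png

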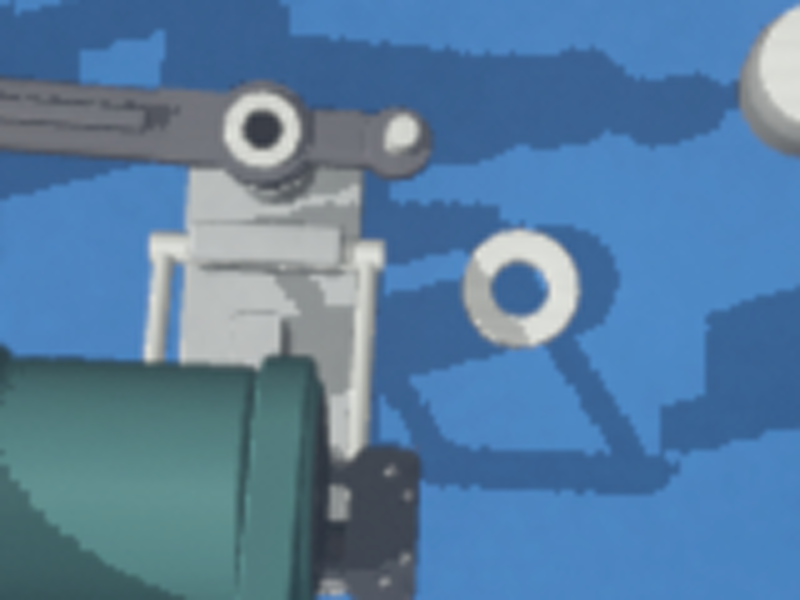

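View pics/w10.png

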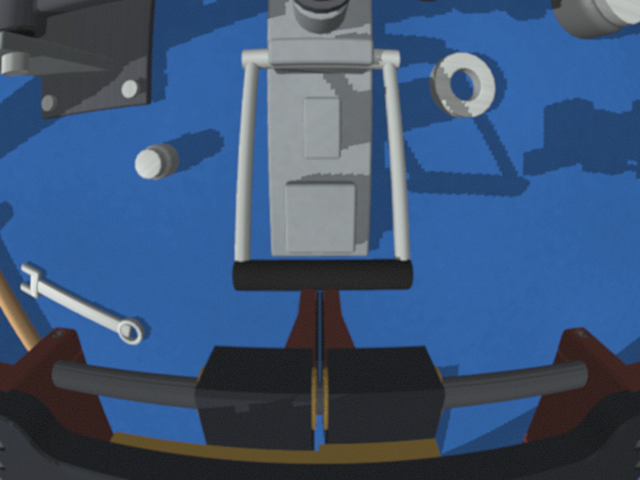

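View pics/s4c.png

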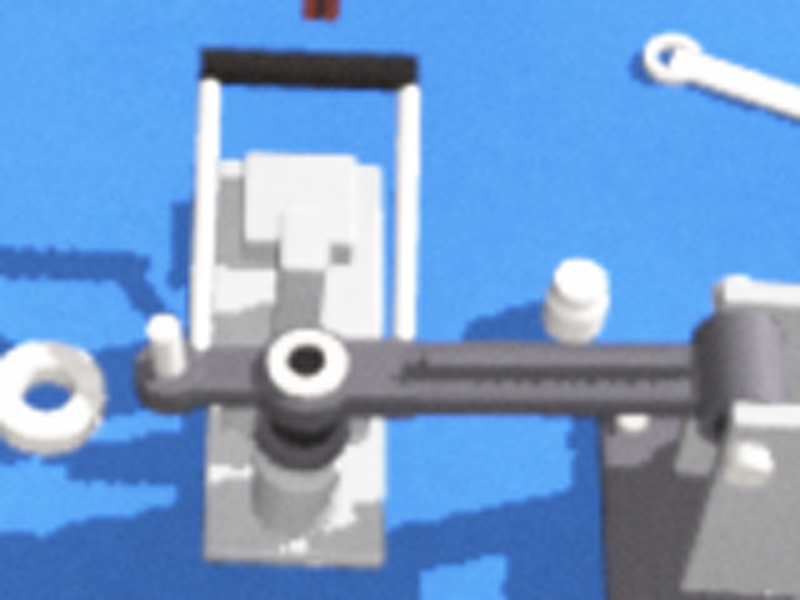

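```bash
python3 -c "
from h import *
c=env.get_calibration('scene')
print('mark',pt(c,(290+306.5/5,200+362/5),z=134).round(1))
print('sad',pt(c,(350.6,283.9),z=87).round(1))
print('bar',pt(c,(352,213.6),z=118).round(1), wpt((322,275),118).round(1))
print('front',pt(c,(348.8,312.8),z=12).round(1))
print('wrist post',wpt((321.5,128),95).round(1))
for ttt in ('handle_bar','saddle','lift_mark'): print(env.spot_point(ttt,'scene')[:2])
t=env.get_calibration('top');print('top ringctr',pt(t,(220+262.5/5,160+130/5),z=134).round(1))
for P in [(698.4,21,87),(701,21,87),(695,21,87)]: 
  for e in (-23,0): q=proj(t,(P[0]+e,P[1],87));print(P,e,((q-[220,160])*5).round(0))
"
```

```text
mark [699.7  19.1 134. ]
sad [700.6  19.8  87. ]
bar [505.  31. 118.] [508.4  30.4 118. ]
front [735.9  17.7  12. ]
wrist post [597.7  25.6  95. ]
[{'pixel': [351.3, 217.2], 'p': 0.97}]
[{'pixel': [350.1, 282.7], 'p': 0.6}, {'pixel': [348.7, 273.0], 'p': 0.19}]
[{'pixel': [348.9, 272.9], 'p': 0.76}]
top ringctr [697.9  20.8 134. ]
(698.4, 21, 87) -23 [268. 191.]
(698.4, 21, 87) 0 [268. 144.]
(701, 21, 87) -23 [268. 186.]
(701, 21, 87) 0 [268. 139.]
(695, 21, 87) -23 [268. 198.]
(695, 21, 87) 0 [268. 151.]
```

Call:
play_rows(targets=[{"x": 2.5,"y": 5,"z": 34,"turn": 0,"gripper": 1}])

```text
t: 10.4
position: [509.5, 30.6, 162.2]
orientation: [[-0.053, -0.999, 0.001], [-0.998, 0.053, -0.015], [0.015, -0.002, -1.0]]
wrist_force: [1.0, -0.4, -0.3]
opening: 0.3
```

```bash
python3 -c "
from h import *
wait(5)
go((505,31,150))
p,d=env.camera('wrist');cv2.imwrite('pics/w11.png',p)
"
```

```text
t 10.65 pos [505.2  30.8 159.7] open 0.377015262475781 F [1.2 0.3 0.7] | shift [-0.3  0.1  9.7] turn 0.07 zaxis [-0.008 -0.015 -1.   ]
```

View pics/w11.png

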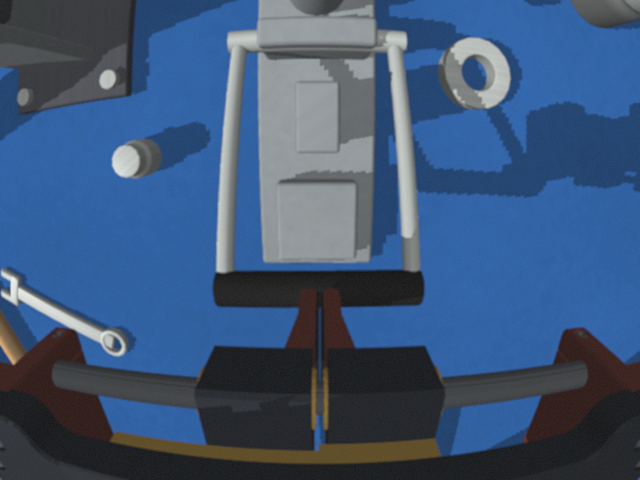

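```bash
python3 -c "
from h import *
print(wpt((319.5,289),118).round(1),wpt((317,116.5),95).round(1),wpt((320,290),137.5).round(1)); go((505,31,150))
"
```

```text
[508.7  29.5 118. ] [598.6  25.7  95. ] [517.   29.2 137.5]
t 10.7 pos [505.6  30.8 160.2] open 0.3257999051704033 F [0.1 0.5 0.7] | shift [-0.3  0.6 10.2] turn 0.08 zaxis [-0.007 -0.015 -1.   ]
```

Call:
play_rows(targets=[{"x": 0,"y": 1,"z": 12,"turn": 0,"gripper": 1},{"x": 0,"y": 5,"z": 14,"turn": 0,"gripper": 1},{"x": 0,"y": 5,"z": 14,"turn": 0,"gripper": 1},{"x": 0,"y": 3,"z": 14,"turn": 0,"gripper": 1}])

```text
t: 11.1
position: [493.4, 31.1, 108.6]
orientation: [[-0.054, -0.999, -0.001], [-0.998, 0.054, -0.015], [0.015, -0.0, -1.0]]
wrist_force: [-3.7, 1.2, 8.8]
opening: 0.3
```

```bash
python3 -c "
from h import *
go((494,31,77));wait(2)
go((494,31,77))
p,d=env.camera('scene');cv2.imwrite('pics/s5.png',p);cv2.imwrite('pics/s5c.png',cv2.resize(p[200:320,290:450],None,fx=5,fy=5,interpolation=2))
"
```

```text
t 11.1 pos [493.4  31.1 108.6] open 0.2983143829247708 F [-3.7  1.2  8.8] | shift [-0.4 -0.6 31.6] turn 0.08 zaxis [-0.001 -0.015 -1.   ]
t 11.2 pos [492.8  31.1 107.8] open 0.2893655160761331 F [-3.5  1.4  7.7] | shift [-0.4 -1.3 30.8] turn 0.08 zaxis [-0.003 -0.015 -1.   ]
```

View pics/s5c.png

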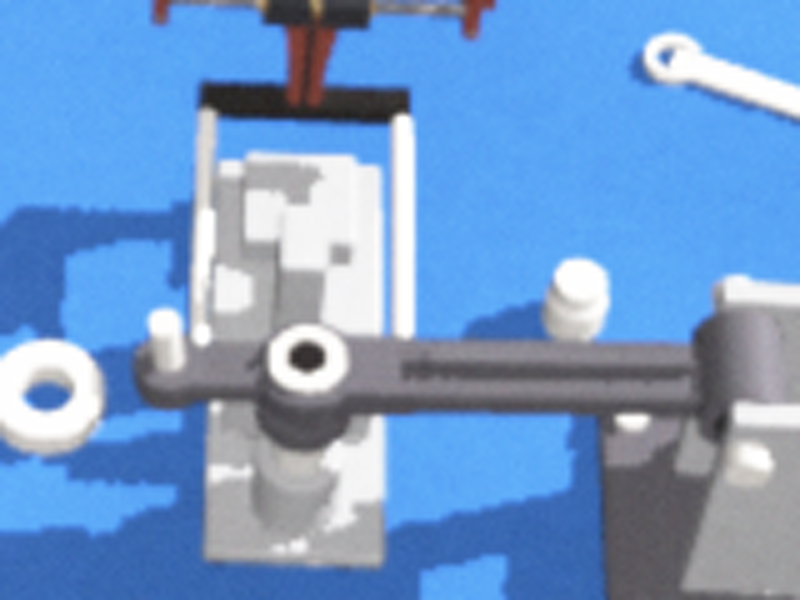

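Call:
play_rows(targets=[{"x": 0,"y": 0,"z": 12,"turn": 0,"gripper": 1},{"x": 0,"y": 0,"z": 12,"turn": 0,"gripper": 1}])

```text
t: 11.45
position: [490.9, 31.1, 85.9]
orientation: [[-0.053, -0.999, -0.006], [-0.998, 0.053, -0.015], [0.015, 0.005, -1.0]]
wrist_force: [-5.3, 0.4, 8.0]
opening: 0.3
```

```bash
python3 -c "
from h import *
go((492,31,77));wait(3)
go((492,31,77))
"
```

```text
t 11.45 pos [490.9  31.1  85.9] open 0.2957670563425064 F [-5.3  0.4  8. ] | shift [-0.1 -1.2  8.9] turn 0.1 zaxis [-0.006 -0.015 -1.   ]
t 11.6 pos [490.8  31.1  85.5] open 0.539865237015921 F [-4.3  1.1  7.7] | shift [-0.1 -1.2  8.5] turn 0.09 zaxis [-0.007 -0.014 -1.   ]
```

Call:
play_rows(targets=[{"x": 0,"y": -1,"z": 9,"turn": 0,"gripper": 1}])

```text
t: 11.7
position: [491.1, 31.1, 77.5]
orientation: [[-0.053, -0.999, -0.008], [-0.998, 0.053, -0.014], [0.015, 0.007, -1.0]]
wrist_force: [-4.5, 0.3, 7.2]
opening: 0.8
```

```bash
python3 -c "
from h import *
go((492,31,77));wait(3)
go((492,31,77))
"
```

```text
t 11.7 pos [491.1  31.1  77.5] open 0.8158507918803967 F [-4.5  0.3  7.2] | shift [ 0.  -0.9  0.5] turn 0.1 zaxis [-0.008 -0.014 -1.   ]
t 11.85 pos [491.1  31.1  76.9] open 0.35850449988898986 F [-4.4 -0.2  6.6] | shift [ 0.  -0.9 -0.2] turn 0.1 zaxis [-0.008 -0.014 -1.   ]
```

Not yet at the stop by force; press on gently.

Call:
play_rows(targets=[{"x": 0,"y": 0,"z": 3,"turn": 0,"gripper": 1}])

```text
t: 11.95
position: [491.0, 31.1, 75.0]
orientation: [[-0.053, -0.999, -0.008], [-0.998, 0.053, -0.014], [0.015, 0.007, -1.0]]
wrist_force: [-5.0, 0.2, 24.5]
opening: 0.2
```

```bash
python3 -c "
from h import *
go((492,31,77));wait(4)
go((492,31,77))
p,d=env.camera('scene');cv2.imwrite('pics/s6.png',p);cv2.imwrite('pics/s6c.png',cv2.resize(p[200:320,290:450],None,fx=5,fy=5,interpolation=2))
p,d=env.camera('wrist');cv2.imwrite('pics/w12.png',p)
"
```

```text
t 11.95 pos [491.   31.1  75. ] open 0.23495753858981422 F [-5.   0.2 24.5] | shift [ 0. -1. -2.] turn 0.11 zaxis [-0.008 -0.014 -1.   ]
t 12.15 pos [491.   31.1  75.5] open 0.4502936800708489 F [-5.8  0.4 19.3] | shift [ 0.  -1.  -1.5] turn 0.11 zaxis [-0.008 -0.015 -1.   ]
```

View pics/s6c.png

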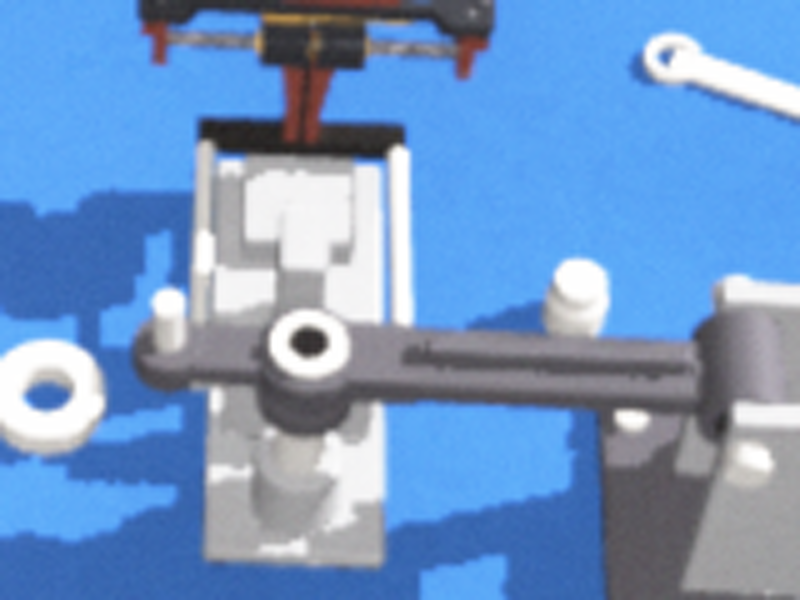

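View pics/w12.png

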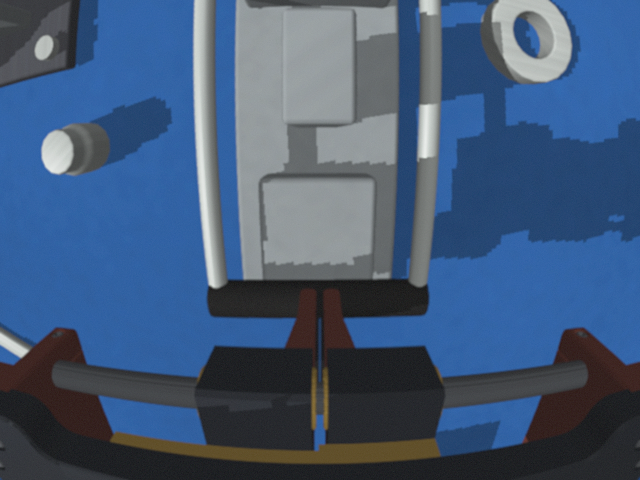

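Call:
play_rows(targets=[{"x": 0,"y": 0,"z": -14,"turn": 0,"gripper": 1},{"x": 0,"y": -1,"z": -14,"turn": 0,"gripper": 1},{"x": 0,"y": -4,"z": -14,"turn": 0,"gripper": 1},{"x": 0,"y": -5,"z": -14,"turn": 0,"gripper": 1},{"x": 0,"y": -5,"z": -14,"turn": 0,"gripper": 1},{"x": 0,"y": 0,"z": -20,"turn": 0,"gripper": 1}])

```text
t: 12.85
position: [510.7, 30.7, 172.2]
orientation: [[-0.052, -0.999, -0.001], [-0.998, 0.052, -0.017], [0.017, -0.0, -1.0]]
wrist_force: [-0.4, 0.3, -0.0]
opening: 0.4
```

```bash
python3 -c "
from h import *
go((506,31,160));wait(8)
go((506,31,160))
p,d=env.camera('scene');cv2.imwrite('pics/s7.png',p);cv2.imwrite('pics/s7c.png',cv2.resize(p[200:320,290:450],None,fx=5,fy=5,interpolation=2))
p,d=env.camera('wrist');cv2.imwrite('pics/w13.png',p)
"
```

```text
t 12.85 pos [510.7  30.7 172.2] open 0.38490760042024497 F [-0.4  0.3 -0. ] | shift [-0.2  4.7 12.2] turn 0.17 zaxis [-0.001 -0.017 -1.   ]
t 13.25 pos [508.8  30.9 170.3] open 0.5230795876507555 F [-0.2  0.2  0.2] | shift [-0.2  2.8 10.3] turn 0.17 zaxis [-0.004 -0.017 -1.   ]
```

View pics/s7c.png

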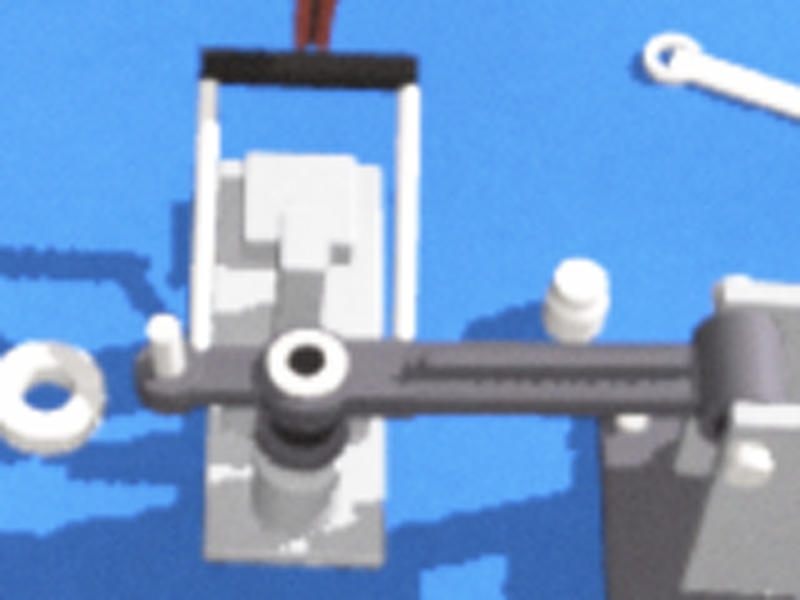

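View pics/w13.png

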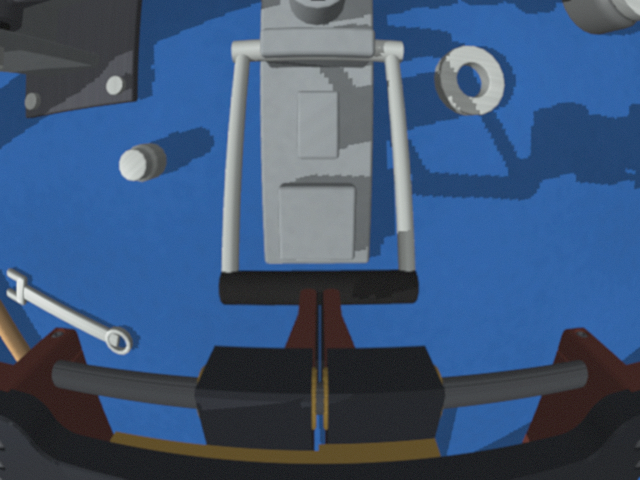

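Call:
play_rows(targets=[{"x": 0,"y": 2,"z": 12,"turn": 0,"gripper": 1},{"x": 0,"y": 2,"z": 12,"turn": 0,"gripper": 1},{"x": 0,"y": 5,"z": 14,"turn": 0,"gripper": 1},{"x": 0,"y": 5,"z": 14,"turn": 0,"gripper": 1},{"x": 0,"y": 3,"z": 14,"turn": 0,"gripper": 1}])

```text
t: 13.85
position: [492.0, 31.1, 103.3]
orientation: [[-0.052, -0.999, -0.002], [-0.998, 0.052, -0.016], [0.016, 0.002, -1.0]]
wrist_force: [0.0, 0.8, 8.8]
opening: 0.4
```

```bash
python3 -c "
from h import *
wait(3)
go((493,31,77))
"
```

```text
t 14.0 pos [491.3  31.1 103.1] open 0.27531303267978774 F [-2.5  1.1  7.4] | shift [-0.4 -1.8 26.1] turn 0.15 zaxis [-0.005 -0.016 -1.   ]
```

Call:
play_rows(targets=[{"x": 0,"y": -1.5,"z": 13,"turn": 0,"gripper": 1},{"x": 0,"y": -1,"z": 12,"turn": 0,"gripper": 1}])

```text
t: 14.2
position: [490.4, 31.0, 78.8]
orientation: [[-0.052, -0.999, -0.011], [-0.999, 0.052, -0.015], [0.016, 0.01, -1.0]]
wrist_force: [-4.6, 0.2, 7.5]
opening: 0.3
```

```bash
python3 -c "
from h import *
wait(3)
go((492,31,77))
"
```

```text
t 14.35 pos [490.3  31.   78.5] open 0.6904055184663637 F [-5.3  1.2  7.6] | shift [-0.1 -1.7  1.5] turn 0.15 zaxis [-0.012 -0.015 -1.   ]
```

Call:
play_rows(targets=[{"x": 0,"y": -0.5,"z": 5,"turn": 0,"gripper": 1}])

```text
t: 14.45
position: [490.3, 31.0, 74.3]
orientation: [[-0.052, -0.999, -0.013], [-0.999, 0.052, -0.015], [0.016, 0.012, -1.0]]
wrist_force: [-6.5, 1.2, 33.7]
opening: 0.1
```

```bash
python3 -c "
from h import *
wait(6)
go((492,31,77))
wait(10)
go((492,31,77))
p,d=env.camera('scene');cv2.imwrite('pics/s8.png',p);cv2.imwrite('pics/s8c.png',cv2.resize(p[200:320,290:450],None,fx=5,fy=5,interpolation=2))
p,d=env.camera('top');cv2.imwrite('pics/t8.png',p)
"
```

```text
t 14.75 pos [490.4  31.   75.2] open 0.6572794040635527 F [-5.7  0.9 21.5] | shift [-0.1 -1.6 -1.9] turn 0.15 zaxis [-0.012 -0.015 -1.   ]
t 15.25 pos [490.4  31.   75.1] open 0.5099228247556032 F [-6.2  1.  21.7] | shift [-0.1 -1.5 -1.9] turn 0.15 zaxis [-0.012 -0.015 -1.   ]
```

View pics/s8c.png

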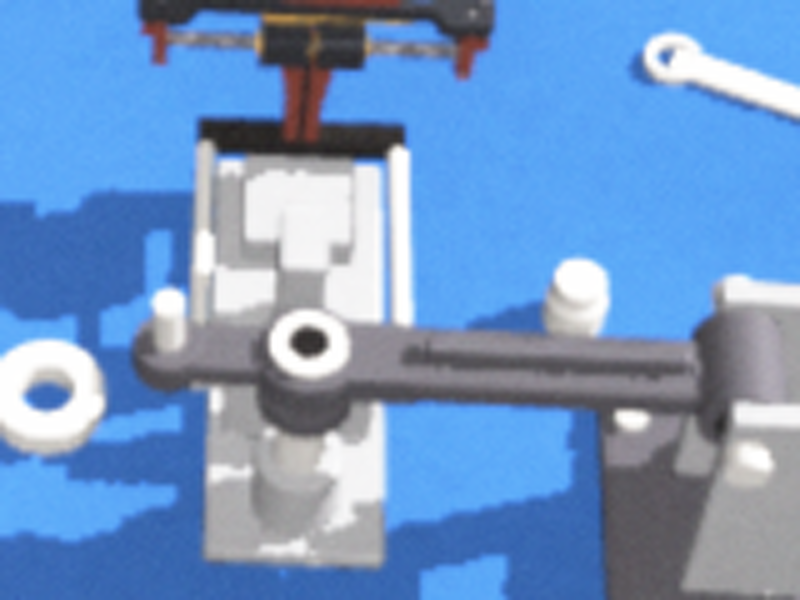

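View pics/t8.png

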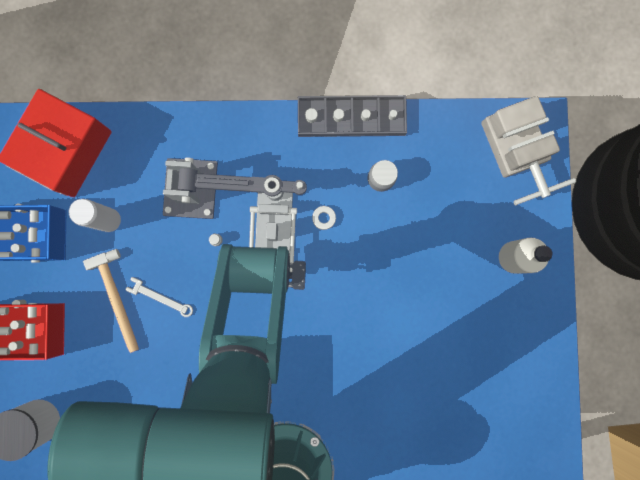

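Steady at 21.7 N with the handle at its stop and the arm raised. The bystanders have not moved, so I'm handing the job in.

```bash
python3 -c "
from h import *
print(env.finish_job()); go((492,31,77))
"
```

```text
the job is handed in; nothing more can be done
None
the job is handed in; nothing more can be done
```

I carried the jack by its post, set it flat under the suspension arm and did the test lift. I then pushed the handle down to its stop again and handed the job in at about 15.4 s, still pressing the handle down.

- **Placement:** Before I worked the handle, the scene camera put the saddle about 1 mm from the mark in x and y. The other camera estimates agreed to within 2–3 mm. The jack base looked unmoved afterwards.
- **First stroke:** The crossbar went down to its stop, where the push force jumped from about 7 N to 24 N. The arm visibly rose. After I released the handle, the bar and arm were back where they started in the picture.
- **Second stroke:** The handle was back at the same stop height (TCP z = 75 mm), held by the closed fingertips with a steady 21.7 N over the last 0.5 s. The arm looked raised just as on the first stroke, and the robot did not touch it.
- **Bystanders:** Those I could compare in the last pictures were where they began.

- **Fingertips on top:** The fingertips press on top of the crossbar rather than gripping it, because the block on the jack's plate leaves no room to grip.
- **Tool tilt:** The tool drifted about 1° off vertical during the job, so the jack touched down slightly tilted before I released it. That briefly raised the wrist force to about 48 N in z, well under the 120 N limit.
- **Camera disagreement:** The wrist camera and the fixed cameras disagreed by 2–3 mm throughout. The networks often missed the lift mark in the wrist view, so I read several points off the pictures by eye.

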